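Roll the thread reel home on its feed track with the push paddle

ROBOT

A 6-joint arm with a two-finger parallel gripper is mounted at the origin on the work surface. World frame = base frame: x ahead of the robot, y to its left, z up, the work surface at z = 0. Lengths are in mm, angles in rad, forces in N, time in s.
With the tool pointing down it reaches from about 225 to 725 mm from the base axis. Payload 3.1 kg.
Tool frame: the origin (TCP) lies at the very end of the fingers, on their centre line; the grasp point (between the pads) lies 19 mm behind it; y points along the fingers, z is the direction in which the jaws open and shut, and the axes are right-handed (so a half turn about y gives the same grasp; the last joint's range is limited). The gripper opens to 85 mm and grips with 20 to 120 N. Pads are 22 mm wide; open, the fingers measure 114 mm over their backs; the gripper's body (76 mm by 85 mm) begins 54 mm behind the grasp point. The pads swing forward as they close: fully open they stand 13 mm farther back than shut.
Start: joints at [1.113, 0.048, 0.099, 1.622, 0, 1.443], TCP at [170.03, 496.696, 198.312] pointing down, gripper open.
Joint ranges: [-2.91, 2.91], [-0.99, 1.94], [-1.21, 1.42], [-2.12, 2.29], [-1.49, 1.47], [-3.14, 3.14]. Speed limits (rad/s): [2.79, 2.79, 3.14, 3.14, 3.14, 3.14].

INTERFACE

Orientations are given as a unit quaternion [x, y, z, w].
In Python, from rig import bot gives the robot as it stands.
- The arm moves only by the shell command python3 -m jog 'ROWS' [OPENING] [FORCE]. ROWS is JSON, a list of rows, each a list of 2 entries, a list of its own where there are three numbers: the shift along the world's x, y, z in mm, then the turn, a rotation vector about the world's x, y, z in degrees. A call has 1 to 5 rows; each row is the pose to reach, as a shift and turn from the pose measured when the call began; what a row does not reach only later rows make up. A row lasts 1/8 s, in which the tool goes at most 62.5 mm and 10.7 degrees, less where a joint would pass 70% of its speed; a pose out of reach is approached as far as the arm can. A call with a gripper value outside its range is refused whole. OPENING is the opening, from 0 (shut) to 1 (fully open), set as the call begins (- or left out, the last holds). The fingers move at their own pace and stop on an object; FORCE is the grip in N (left out, the last holds). Time passes only in rows, so rows that repeat a pose let the fingers close. It gives the time, the measured TCP pose, the force and the opening at its end, in the units of the state.
- bot.read_state(): the state, without advancing time (a new reading comes with each control period).
- bot.capture(name): name is "scene" or "top" or "wrist"; returns the picture (480x640x3 uint8, red, green, blue); there is no depth.
- bot.calibration(name): a dict with "fx", "fy", "cx", "cy" (pixels), "xyz" and "attitude" of the camera in the world; the wrist camera has in their place "tool_from_camera" (4x4, takes a point from camera to tool coordinates, whose origin is the TCP and whose axes are the tool frame's). Camera axes: x right, y up, looking along -z (the intrinsics and any distortion apply to the point x, -y, -z); pixel columns grow to the right and rows downward; lengths in mm; the calibration is good to about 2 mm. A picture is of the moment at which its call begins: read the wrist's pose just before it. calibration takes no time and is no camera call.
- bot.finish_job(): hands the job in, once; it reports no verdict.
The state is a dict: "clock": time; "joint_positions": joint angles; "qvel": joint speeds; "effort": joint torques, N m; "tool_pos": TCP position; "eef_rot": TCP orientation; "ft_force": force on the tool from outside, world axes, zero at the start; "moment": the same for the moment, N m; "finger_gap": finger opening in mm.
Only numpy, scipy, OpenCV 4.12 (cv2) and the standard library are available. Lean on these libraries where they do the work, as an engineer would, in place of code of your own. Each camera call takes 0.05 s, during which the arm holds its last target.

TASK

Take the yellow-handled wooden paddle out of its black stand and, pushing with the paddle's blade only, gently roll the red thread reel along its wooden track, over the brass ridge and up to the grey felt pad; press it snugly there with about 5 newtons for a second, never hard enough to jam it. Then leave the reel sitting between ridge and pad, stand the paddle upright back in its stand, let go, and leave the other things on the bench as they are.

Things in the scene. Friction and masses are not known exactly. Their poses are not given: they have to be found in the camera images.
- track: Wooden track fixed on the bench, 322 x 66 mm, deck 20 mm high. Origin: on its underside, mid-width, 150 mm from the entry end; x axis: rolling direction, from the entry (low lip, 8 mm high, at x = -150 to -144 mm) to the felt pad; z up. Side guides, 55 mm apart inside, rise 10 mm above the deck from x = -150 to +120 mm.
- reel_center (a point): Red thread reel with wooden flanges lying across the track, 50 mm diameter (flanges, the thread 44 mm), 50 mm wide, 90 to 185 g. The point is its centre, 25 mm above the deck; it rolls about its own y axis (across the track). At the start it is in the entry half of the track, at rest.
- paddle_grip (a point): Push paddle, 90 g, standing upright: dark wooden blade below, 64 mm wide (its y) x 16 mm thick (its x) x 38 mm tall; above it a yellow handle 22 x 22 mm, 62 mm tall; 100 mm in all. The point is on the handle's axis, 64 mm above the blade's lower edge (36 mm below the handle's top); z axis up the handle, x axis square to the blade's broad faces.
- stand: Black open tray fixed on the bench in which the paddle stands, 36 x 84 x 20 mm outside, walls 5 mm, inner floor 5 mm above the bench, inside 26 (x) by 74 (y) mm. Origin: centre of its underside; axes as those of the paddle standing in it.
- spare_reel: Bystander: blue thread reel standing on end, 50 mm diameter, 50 mm tall. Origin: centre of its underside.
- pin_jar: Bystander: small pale jar with a grey lid, 50 mm diameter, 55 mm tall. Origin: centre of its underside.
- pattern_weight: Bystander: dark steel pattern weight, 60 mm diameter, 36 mm tall. Origin: centre of its underside.
- ridge (a point): Middle of the crest of the round brass ridge that crosses the deck at x = 88 mm of the track; it stands 2 mm above the deck. A reel lying on the deck just beyond it, touching it, has its centre 11 mm further along the track; between ridge and pad it then has 1 to 21 mm of play. Axes as the track's.
- pad_place (a point): Fixed point of the track, x = 135 mm, 25 mm above the deck, axes as the track's: middle of the felt pad's range. The sprung grey pad (46 wide, 38 mm tall) and its steel stop (top 42 mm above the deck, screw 6 mm more) are clamped differently each time: the pad's face is up to 10 mm before or behind this point, NOT measured, to be felt. Its spring: 10 N/mm along +x, 4 mm at most.

How it is judged:
By the outcome, as a careful person would: the job done as asked, in the order asked, and still so for the second after the job is handed in, with the robot touching nothing.
It also fails if it takes over 61 s, if anything falls off the work surface, if the arm or the gripper's body presses on something with over 40 N, if the wrist force passes 120 N, or if a joint passes its speed limit or range.

## Working session

There is one attempt and no reset: what is moved stays moved. The work goes in short steps, Python scripts to look and compute and a shell command to move; the robot and the scene stay as the last step left them, time stands still between calls to the robot, and variables do not carry over. Pictures are saved under pics/ and viewed, and the job is handed in when it is done.

```bash
ls; mkdir -p pics
python3 - <<'E'
from rig import bot
import cv2
print(bot.read_state())
for n in("scene","top","wrist"):
    c=bot.calibration(n);print(n,c)
for n in("scene","top"):
    cv2.imwrite(f"pics/{n}0.png",bot.capture(n)[:,:,::-1])
E
```

```text
pics
{'clock': 0.0, 'joint_positions': array([ 1.11320706e+00,  4.87851551e-02,  9.75876144e-02,  1.62202364e+00,
       -9.73118364e-06,  1.44299829e+00]), 'qvel': array([-3.71620701e-05, -1.98797194e-04, -8.93523636e-04, -1.75352861e-05,
       -3.05011145e-04, -1.87186972e-03]), 'effort': array([-4.30906166e-04, -3.38782275e+01,  3.20016503e+01,  2.01918127e-02,
       -8.54246287e-05,  1.13507292e-05]), 'tool_pos': array([169.71989104, 496.06689366, 197.09426761]), 'eef_rot': array([ 0.69833656, -0.11631511,  0.11582697, -0.69669287]), 'ft_force': array([-0.19427292, -0.43422168, -0.88471264]), 'moment': array([0.01462385, 0.03563532, 0.00048534]), 'finger_gap': 85.52768879057943}
scene {'fx': 504.645845473283, 'fy': 504.645845473283, 'cx': 326.62661862755243, 'cy': 240.0542050766094, 'xyz': array([1194.17195236, -421.97009186,  540.30653547]), 'attitude': array([0.43272028, 0.22609292, 0.39172388, 0.7798638 ])}
top {'fx': 569.0406168952753, 'fy': 569.0406168952753, 'cx': 323.18488055903373, 'cy': 235.4916217357239, 'xyz': array([ 459.91925612,    4.5591684 , 1310.18300429]), 'attitude': array([ 0.03455322, -0.03090538, -0.69689278,  0.71567547])}
wrist {'fx': 404.38655619277085, 'fy': 404.38655619277085, 'cx': 327.0550872593061, 'cy': 235.04667578031032, 'tool_from_camera': array([[-1.56814023e-04, -9.65611193e-01, -2.59990385e-01,
        -6.48245101e+01],
       [ 2.43211736e-04,  2.59990344e-01, -9.65611186e-01,
        -1.75334608e+02],
       [ 9.99999958e-01, -2.14654087e-04,  1.94077842e-04,
        -1.15907738e+00],
       [ 0.00000000e+00,  0.00000000e+00,  0.00000000e+00,
         1.00000000e+00]])}
```

View pics/top0.png

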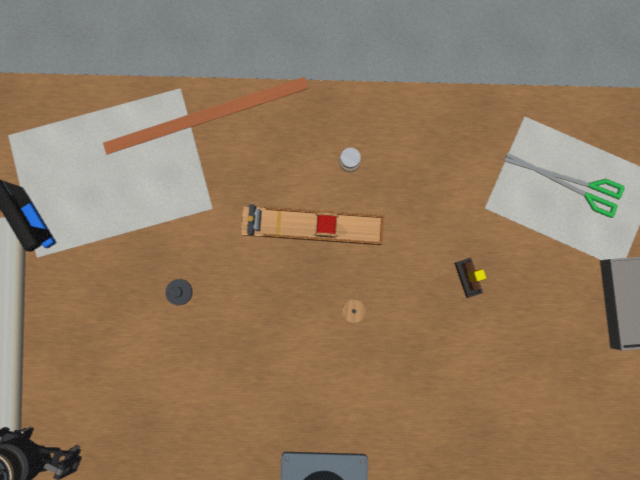

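View pics/scene0.png

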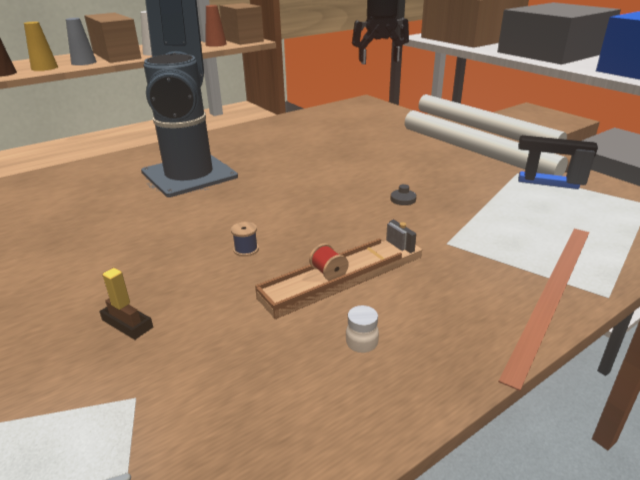

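```bash
cat > h.py <<'E'
import numpy as np, cv2
from scipy.spatial.transform import Rotation as R
from rig import bot
def cam(n,st=None):
    c=bot.calibration(n)
    if n=="wrist":
        T=np.array(c["tool_from_camera"]); A=R.from_quat(st["eef_rot"]).as_matrix()
        return c,A@T[:3,3]+st["tool_pos"],A@T[:3,:3]
    return c,np.array(c["xyz"]),R.from_quat(c["attitude"]).as_matrix()
def ray(C,uv):
    c,o,A=C; d=A@np.array([(uv[0]-c["cx"])/c["fx"],-(uv[1]-c["cy"])/c["fy"],-1.]); return o,d/np.linalg.norm(d)
def onz(C,uv,z):
    o,d=ray(C,uv); return o+d*(z-o[2])/d[2]
def proj(C,p):
    c,o,A=C; q=A.T@(np.asarray(p,float)-o); return np.array([c["cx"]+c["fx"]*q[0]/-q[2],c["cy"]+c["fy"]*q[1]/q[2]])
def tri(Cs,uvs):
    M=0;b=0
    for C,uv in zip(Cs,uvs):
        o,d=ray(C,uv);P=np.eye(3)-np.outer(d,d);M=M+P;b=b+P@o
    return np.linalg.solve(M,b)
def crop(img,x0,y0,x1,y1,s,name):
    cv2.imwrite("pics/"+name,cv2.resize(img[y0:y1,x0:x1],None,fx=s,fy=s,interpolation=cv2.INTER_CUBIC))
E
python3 - <<'E'
from h import *
t=cv2.imread("pics/top0.png");s=cv2.imread("pics/scene0.png")
crop(t,235,195,395,255,5,"t_track.png");crop(t,440,245,500,305,8,"t_pad.png")
crop(s,90,255,165,340,7,"s_pad.png");crop(s,250,210,435,315,4,"s_track.png")
C=cam("top")
print(proj(C,[400,0,0]),proj(C,[500,0,0]),proj(C,[400,100,0]))
E
```

```text
[326.73045318 314.77998757] [327.86985657 270.92459673] [282.95973863 313.58980865]
```

View pics/t_track.png

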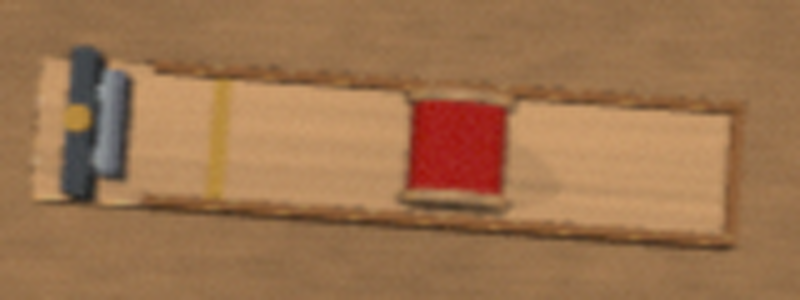

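View pics/t_pad.png

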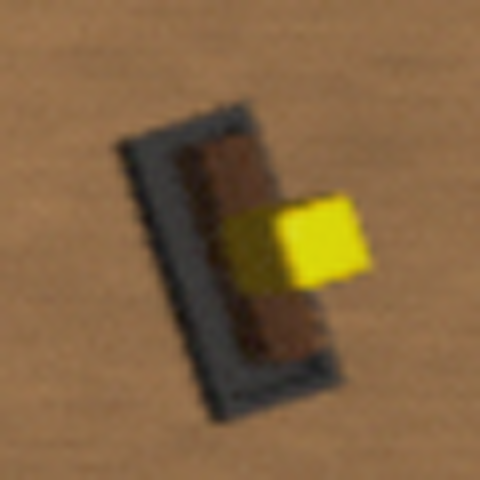

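View pics/s_pad.png

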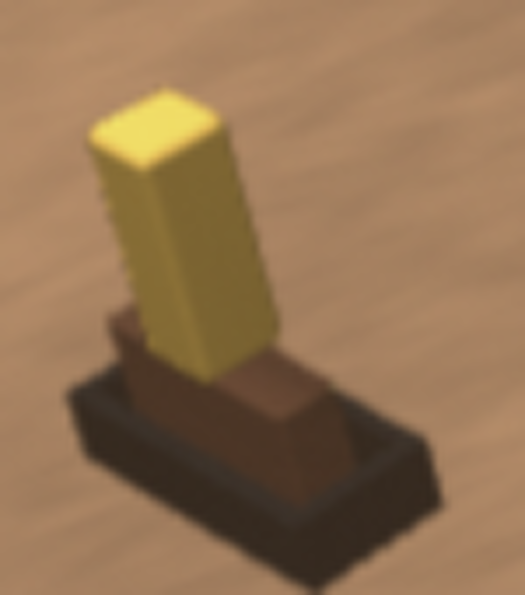

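View pics/s_track.png

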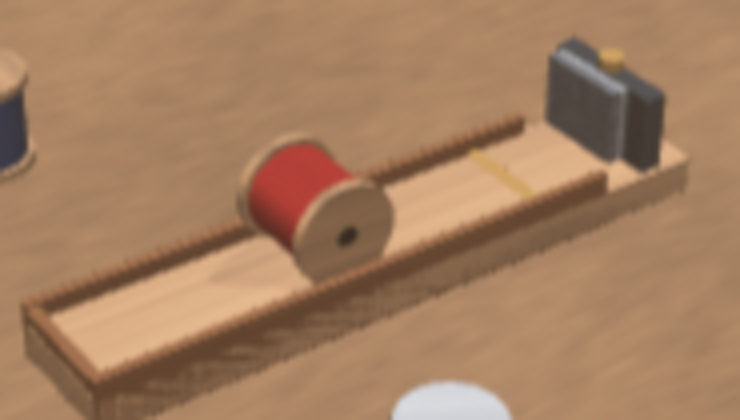

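Run:
```python
from h import *
C=cam("top");S=cam("scene")
f=lambda p,x0,y0,s:((p[0]+.5)/s-.5+x0,(p[1]+.5)/s-.5+y0)
T=lambda p:f(p,235,195,5); P=lambda p:f(p,440,245,8)
SP=lambda p:f(p,90,255,7); ST=lambda p:f(p,250,210,4)
print("stand top z20")
c=[onz(C,P(p),20)[:2] for p in[(122,145),(218,420),(342,382),(250,100)]]
print(np.round(c,1),np.mean(c,0))
for a,b in((0,1),(3,2)):
    d=c[a]-c[b];print("long dir",np.degrees(np.arctan2(d[1],d[0])),np.linalg.norm(d))
for a,b in((0,3),(1,2)):
    d=c[a]-c[b];print("short dir",np.degrees(np.arctan2(d[1],d[0])),np.linalg.norm(d))
h=[onz(C,P(p),105)[:2] for p in[(275,212),(350,194),(373,268),(298,290)]]
print("handle",np.round(h,1),np.mean(h,0),[np.linalg.norm(h[i]-h[i-1]) for i in range(4)])
print("tri handle top",[tri([C,S],[P(a),SP(b)]).round(1) for a,b in[((275,212),(90,133)),((350,194),(142,170)),((373,268),(222,123)),((298,290),(168,90))]])
print("stand scene z20",[onz(S,SP(p),20).round(1) for p in[(70,395),(437,440)]])
print("track")
for p,z in[((742,105),30),((735,247),28),((150,66),30),((140,203),30),((45,58),20),((35,200),20)]:print(p,onz(C,T(p),z).round(1))
print("track scene",[onz(S,ST(p),z).round(1) for p,z in[((25,305),30),((100,382),30),((523,120),30),((606,178),30)]])
print("ridge",onz(C,T((222,82)),22).round(1),onz(C,T((214,197)),22).round(1))
print("reel left top edge z~45 centre",[onz(C,T(p),66).round(1) for p in[(416,100),(507,100),(408,192),(503,192)]])
print("reel hub near",onz(S,ST((348,236)),45))
print("pad top", [onz(C,T(p),58).round(1) for p in[(128,72),(122,178)]])
print("screw",tri([C,S],[T((78,118)),ST((612,55))]))
```

```text
stand top z20
[[ 525.7 -286.9]
 [ 449.  -314.3]
 [ 460.5 -349.1]
 [ 539.4 -323. ]] [ 493.64476135 -318.31222208]
long dir 19.663467281946563 81.4573446232219
long dir 18.320232809593374 83.0485813567391
short dir 110.7744880918753 38.668373986593586
short dir 108.3861139671845 36.72342887707406
handle [[ 504.7 -308.1]
 [ 510.  -327.9]
 [ 490.7 -334. ]
 [ 484.3 -314.2]] [ 497.42932085 -321.03574092] [np.float64(21.272824566553204), np.float64(20.46507303671863), np.float64(20.271634046548716), np.float64(20.72825383558776)]
tri handle top [array([ 501.3, -320.9,  106.1]), array([ 510.2, -327.6,  104.1]), array([ 494.9, -320.2,  104.9]), array([ 484.4, -314. ,  104.8])]
stand scene z20 [array([ 459.7, -348.4,   20. ]), array([ 527. , -285.9,   20. ])]
track
(742, 105) [ 627.5 -121.5   30. ]
(735, 247) [ 563.1 -119.6   28. ]
(150, 66) [638.3 147.4  30. ]
(140, 203) [575.8 149.7  30. ]
(45, 58) [642.2 196.8  20. ]
(35, 200) [576.8 198.7  20. ]
track scene [array([ 566.2, -118.7,   30. ]), array([ 629.5, -120.2,   30. ]), array([581.5, 146.8,  30. ]), array([643.1, 143.1,  30. ])]
ridge [632.9 115.2  22. ] [580.1 117.   22. ]
reel left top edge z~45 centre [array([621.3,  25.6,  66. ]), array([622.3, -14.5,  66. ]), array([580.5,  28. ,  66. ]), array([581.6, -13.7,  66. ])]
reel hub near [625.53077851   7.46420485  45.        ]
pad top [array([631.5, 154. ,  58. ]), array([584.1, 154.9,  58. ])]
screw [609.47824032 174.4533488   68.94959721]
```

```bash
cat >> h.py <<'E'
def need(head_z,pos=None,st=None):
    """head_z: heading deg of tool z; tool y down. prints shift and rotvec for both half-turn choices"""
    st=st or bot.read_state(); A=R.from_quat(st["eef_rot"]).as_matrix()
    for h in(head_z,head_z+180):
        z=np.array([np.cos(np.radians(h)),np.sin(np.radians(h)),0]);y=np.array([0,0,-1.]);x=np.cross(y,z)
        rv=R.from_matrix(np.c_[x,y,z]@A.T).as_rotvec(degrees=True)
        print("head",h%360,"turn",rv.round(2), "" if pos is None else ("shift",(np.array(pos)-st["tool_pos"]).round(1)))
E
python3 - <<'E'
from h import *
st=bot.read_state();A=R.from_quat(st["eef_rot"]).as_matrix();print(A.round(3))
need(109.2,[497,-321,200])
E
```

```text
[[ 0.946 -0.001  0.324]
 [-0.324 -0.002  0.946]
 [-0.    -1.    -0.002]]
head 109.2 turn [ 1.30e-01 -2.00e-02  3.81e+01] ('shift', array([ 327.2, -817.1,    2.8]))
head 289.2 turn [-2.000e-02 -1.600e-01 -1.419e+02] ('shift', array([ 327.2, -817.1,    2.8]))
```

```bash
python3 -m jog '[[[22,-55,0],[0,0,2.5]],[[45,-110,2],[0,0,5]],[[68,-165,2],[0,0,7.5]],[[90,-220,2],[0,0,10]],[[112,-275,2],[0,0,12.5]]]' 1 && python3 -m jog '[[[22,-55,0],[0,0,2.5]],[[45,-110,0],[0,0,5]],[[68,-165,0],[0,0,7.5]],[[90,-220,0],[0,0,10]],[[112,-275,0],[0,0,12.5]]]' 1; python3 -c "
from h import *
need(109.2,[497,-321,200]);print(bot.read_state()['joint_positions'])"
```

```text
clock: 0.72
tool_pos: [281.9, 219.4, 198.8]
eef_rot: [0.707, -0.039, 0.039, -0.705]
ft_force: [1.6, 0.9, 0.7]
finger_gap: 85.2
clock: 1.35
tool_pos: [394.1, -57.5, 198.4]
eef_rot: [0.707, 0.039, -0.039, -0.705]
ft_force: [0.5, 0.7, 0.9]
finger_gap: 85.2
head 109.2 turn [ 0.11  0.03 12.92] ('shift', array([ 102.9, -263.5,    1.6]))
head 289.2 turn [ 5.0000e-02 -1.6000e-01 -1.6708e+02] ('shift', array([ 102.9, -263.5,    1.6]))
[-0.31225374 -0.28217841 -0.20097722  1.65103467 -0.00168886 -0.4219    ]
```

```bash
python3 -m jog '[[[21,-53,0],[0,0,3]],[[42,-106,2],[0,0,6]],[[63,-159,2],[0,0,9]],[[84,-212,2],[0,0,12]],[[103,-263,2],[0,0,13]]]' 1 && python3 -m jog '[[[0,0,0],[0,0,0]]]' 1; python3 -c "
from h import *
st=bot.read_state();img=bot.capture('wrist');cv2.imwrite('pics/w1.png',img[:,:,::-1])
need(109.2,[497,-321,200],st);C=cam('wrist',st);print(proj(C,[497,-321,105]),proj(C,[493.6,-318.3,20]))
np.save('st1.npy',st,allow_pickle=True)"
```

```text
clock: 1.98
tool_pos: [497.3, -322.3, 199.6]
eef_rot: [0.697, 0.119, -0.119, -0.697]
ft_force: [-0.2, -0.3, 0.4]
finger_gap: 85.7
clock: 2.1
tool_pos: [497.1, -325.2, 195.9]
eef_rot: [-0.697, -0.116, 0.118, 0.698]
ft_force: [-0.6, 1.2, 0.1]
finger_gap: 85.5
head 109.2 turn [-0.09 -0.21  0.11] ('shift', array([-0.1,  4.2,  4.1]))
head 289.2 turn [-3.3000e-01  1.4000e-01 -1.7989e+02] ('shift', array([-0.1,  4.2,  4.1]))
[334.70521788 228.87240403] [336.83540487 202.90771018]
```

View pics/w1.png

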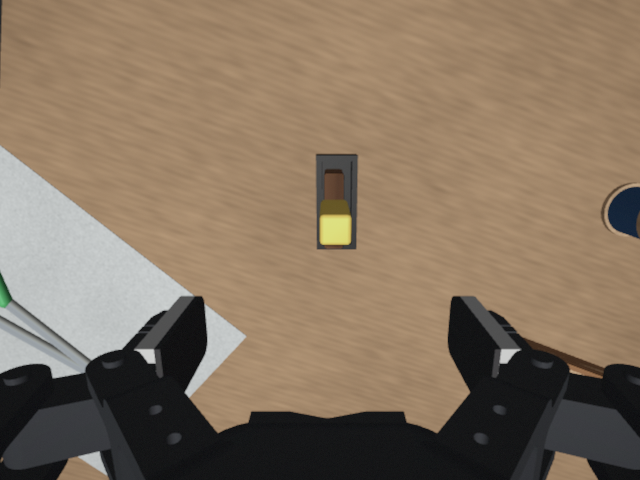

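```bash
python3 -m jog '[[[0,3,-45],[0,0,0]],[[0,3,-90],[0,0,0]],[[0,3,-90],[0,0,0]]]' 1; python3 -c "
from h import *
need(109.2,[497.2,-321,53])"
```

```text
clock: 2.52
tool_pos: [492.9, -316.1, 101.9]
eef_rot: [-0.693, -0.114, 0.122, 0.701]
ft_force: [-0.5, 0.3, 0.1]
finger_gap: 85.6
head 109.2 turn [-0.54 -0.69 -0.03] ('shift', array([  4.3,  -4.9, -48.9]))
head 289.2 turn [  1.08  -0.86 179.96] ('shift', array([  4.3,  -4.9, -48.9]))
```

```bash
for i in 1 2; do python3 -m jog '[[[0,0,0],[0,0,0]]]' 1; done;  python3 -c "
from h import *
need(109.2,[497.2,-321,53]);print(bot.read_state()['qvel'].round(3))"
```

```text
clock: 2.65
tool_pos: [493.8, -316.0, 104.6]
eef_rot: [-0.694, -0.116, 0.121, 0.7]
ft_force: [0.2, -0.2, 0.3]
finger_gap: 85.6
clock: 2.78
tool_pos: [494.9, -316.4, 107.3]
eef_rot: [-0.695, -0.117, 0.12, 0.699]
ft_force: [-0.4, -0.0, -0.5]
finger_gap: 85.5
head 109.2 turn [-0.3  -0.37 -0.11] ('shift', array([  2.3,  -4.6, -54.3]))
head 289.2 turn [  0.58  -0.47 179.89] ('shift', array([  2.3,  -4.6, -54.3]))
[ 0.005 -0.022  0.033  0.004  0.     0.001]
```

```bash
python3 -m jog '[[[2,-4,-27],[-0.3,-0.4,0]],[[2,-4,-54],[-0.3,-0.4,0]],[[2,-4,-54],[-0.3,-0.4,0]],[[2,-4,-54],[-0.3,-0.4,0]]]' 1;  python3 -c "
from h import *
need(109.2,[497.2,-321,53]);print(bot.read_state()['qvel'].round(3))"
```

```text
clock: 3.28
tool_pos: [498.1, -321.3, 55.7]
eef_rot: [0.698, 0.12, -0.118, -0.696]
ft_force: [-0.4, 0.1, 0.0]
finger_gap: 85.7
head 109.2 turn [ 0.13  0.18 -0.11] ('shift', array([-0.9,  0.3, -2.7]))
head 289.2 turn [ -0.29   0.2  179.88] ('shift', array([-0.9,  0.3, -2.7]))
[-0.002 -0.006  0.009 -0.007  0.001 -0.   ]
```

```bash
python3 -m jog '[[[-1,0,-2],[0,0,0]],[[-1,0,-2],[0,0,0]],[[-1,0,-2],[0,0,0]],[[-1,0,-2],[0,0,0]],[[-1,0,-2],[0,0,0]]]' 0 60; python3 -m jog '[[[0,0,0],[0,0,0]],[[0,0,0],[0,0,0]],[[0,0,0],[0,0,0]]]' 0; python3 -c "
from h import *
st=bot.read_state();img=bot.capture('wrist');cv2.imwrite('pics/w2.png',img[:,:,::-1])
need(109.2,[497.2,-321,53],st);np.save('grip.npy',st,allow_pickle=True)"
```

```text
clock: 3.9
tool_pos: [497.4, -321.4, 54.2]
eef_rot: [0.698, 0.12, -0.117, -0.696]
ft_force: [-0.3, 0.2, 3.1]
finger_gap: 20.6
clock: 4.28
tool_pos: [497.4, -321.4, 54.2]
eef_rot: [0.698, 0.12, -0.117, -0.696]
ft_force: [0.0, 0.7, 1.5]
finger_gap: 20.8
head 109.2 turn [ 0.14  0.22 -0.12] ('shift', array([-0.2,  0.4, -1.2]))
head 289.2 turn [ -0.35   0.22 179.88] ('shift', array([-0.2,  0.4, -1.2]))
```

View pics/w2.png

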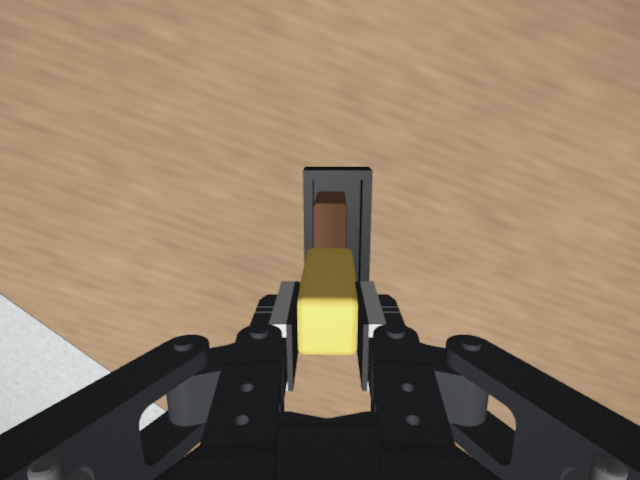

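```bash
python3 -m jog '[[[0,0,8],[0,0,0]],[[0,0,20],[0,0,0]],[[0,0,45],[0,0,0]],[[5,15,75],[0,0,-1]],[[20,50,95],[0,0,-3]]]'; python3 -m jog '[[[20,50,5],[0,0,-4]],[[40,100,5],[0,0,-8]],[[60,150,5],[0,0,-13]],[[72,180,5],[0,0,-17]],[[80,205,5],[0,0,-19]]]';python3 -m jog '[[[0,0,0],[0,0,0]],[[0,0,0],[0,0,0]]]'; python3 -c "
from h import *
need(87.5,[598.1,-60,120])
cv2.imwrite('pics/top1.png',bot.capture('top')[:,:,::-1]);cv2.imwrite('pics/scene1.png',bot.capture('scene')[:,:,::-1])"
```

```text
clock: 4.95
tool_pos: [517.9, -272.7, 151.7]
eef_rot: [0.702, 0.101, -0.097, -0.698]
ft_force: [0.1, 0.5, -1.2]
finger_gap: 20.6
clock: 5.58
tool_pos: [598.6, -66.1, 157.6]
eef_rot: [0.709, -0.016, 0.02, -0.704]
ft_force: [1.0, -1.0, 0.1]
finger_gap: 20.4
clock: 5.82
tool_pos: [598.6, -66.5, 158.1]
eef_rot: [0.71, -0.016, 0.02, -0.704]
ft_force: [-0.3, -0.5, -1.3]
finger_gap: 20.6
head 87.5 turn [0.44 0.33 0.39] ('shift', array([ -0.5,   6.5, -38.1]))
head 267.5 turn [   0.51   -0.69 -179.6 ] ('shift', array([ -0.5,   6.5, -38.1]))
```

View pics/scene1.png

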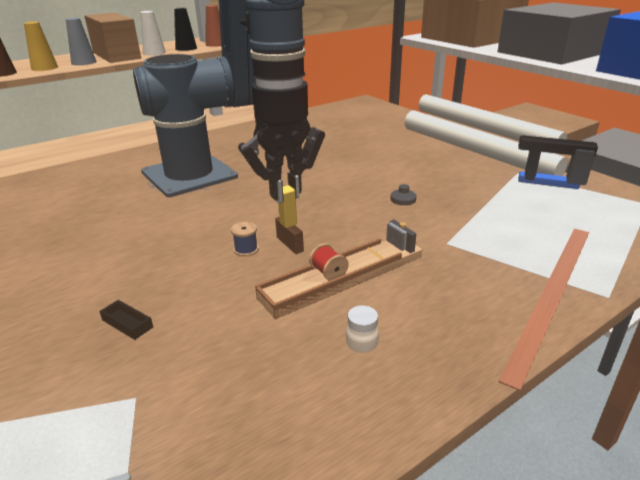

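View pics/top1.png

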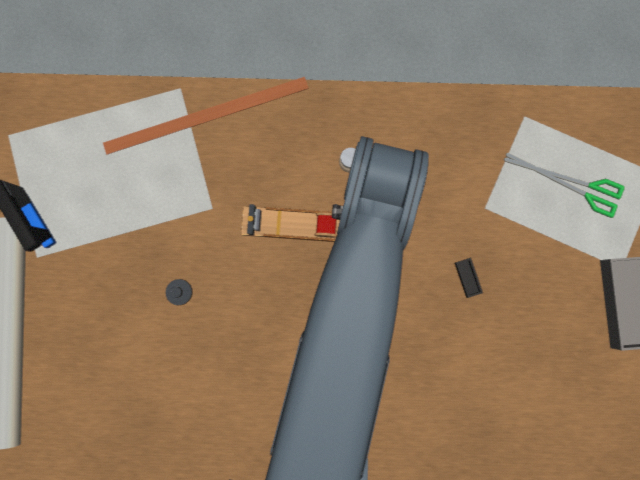

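```bash
python3 -m jog '[[[-0.5,3,-30],[0.4,0.3,0.4]],[[-0.5,3,-60],[0.4,0.3,0.4]],[[-0.5,3,-74],[0.4,0.3,0.4]],[[-0.5,3,-74],[0.4,0.3,0.4]],[[-0.5,3,-74],[0.4,0.3,0.4]]]'; python3 -c "
from h import *
st=bot.read_state();need(87.5,[598.1,-60,84],st)
img=bot.capture('wrist');cv2.imwrite('pics/w3.png',img[:,:,::-1]);np.save('st3.npy',st,allow_pickle=True)"
```

```text
clock: 6.55
tool_pos: [598.8, -64.7, 85.4]
eef_rot: [0.707, -0.015, 0.017, -0.707]
ft_force: [-0.3, -0.4, -0.3]
finger_gap: 20.7
head 87.5 turn [0.06 0.14 0.1 ] ('shift', array([-0.7,  4.7, -1.4]))
head 267.5 turn [ 2.200e-01 -9.000e-02 -1.799e+02] ('shift', array([-0.7,  4.7, -1.4]))
```

View pics/w3.png

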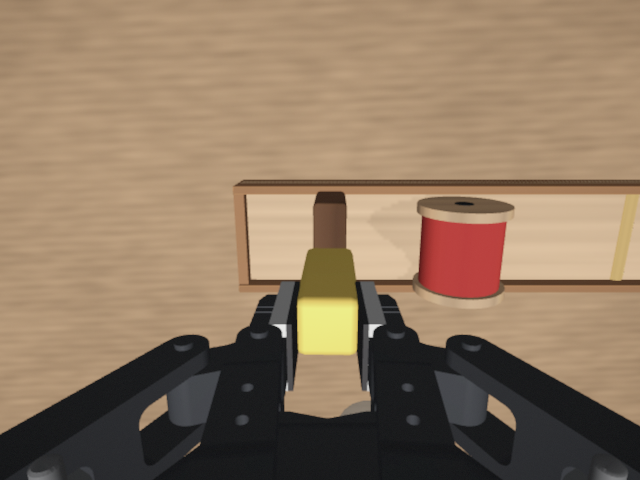

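```bash
python3 -c "
from h import *
st=np.load('st3.npy',allow_pickle=True).item();C=cam('wrist',st)
print('hub',onz(C,(465,204),45))
print('ridge',onz(C,(630,196),22),onz(C,(617,280),22))
print('near guide',onz(C,(240,184),30),onz(C,(630,183),30))
print('far guide',onz(C,(240,290),30),onz(C,(630,290),30))
print('blade near end top corners',[onz(C,p,74) for p in((318,192),(345,192))])
"
```

```text
hub [577.6659338    9.54752225  45.        ]
ridge [581.98557624 115.16587265  22.        ] [635.47046185 115.05829114  22.        ]
near guide [ 563.34167141 -114.3065732    30.        ] [572.80093334 108.0623696   30.        ]
far guide [ 628.27947816 -120.9288675    30.        ] [638.99673183 117.97971631  30.        ]
blade near end top corners [array([562.92831565, -68.66977877,  74.        ]), array([563.49345896, -56.13716729,  74.        ])]
```

```bash
python3 -m jog '[[[0.4,10,0],[0,0,0]],[[0.9,20,0],[0,0,0]],[[1.3,28,0],[0,0,0]],[[1.5,32,0],[0,0,0]],[[1.6,35,0],[0,0,0]]]'; python3 -m jog '[[[0.1,3,0],[0,0,0]],[[0.3,6,0],[0,0,0]],[[0.4,9,0],[0,0,0]],[[0.5,12,0],[0,0,0]],[[0.7,15,0],[0,0,0]]]';  python3 -c "
from h import *
st=bot.read_state();need(87.5,[598.1+.0436*(st['tool_pos'][1]+60),0,84],st)
img=bot.capture('wrist');cv2.imwrite('pics/w4.png',img[:,:,::-1])"
```

```text
clock: 7.22
tool_pos: [600.6, -29.2, 85.6]
eef_rot: [0.707, -0.015, 0.017, -0.707]
ft_force: [0.1, -0.3, -0.9]
finger_gap: 20.7
clock: 7.85
tool_pos: [601.3, -14.0, 85.6]
eef_rot: [0.707, -0.015, 0.017, -0.707]
ft_force: [0.6, 0.2, -1.1]
finger_gap: 21.0
head 87.5 turn [0.07 0.17 0.07] ('shift', array([-1.2, 14. , -1.6]))
head 267.5 turn [ 2.6000e-01 -1.1000e-01 -1.7993e+02] ('shift', array([-1.2, 14. , -1.6]))
```

View pics/w4.png

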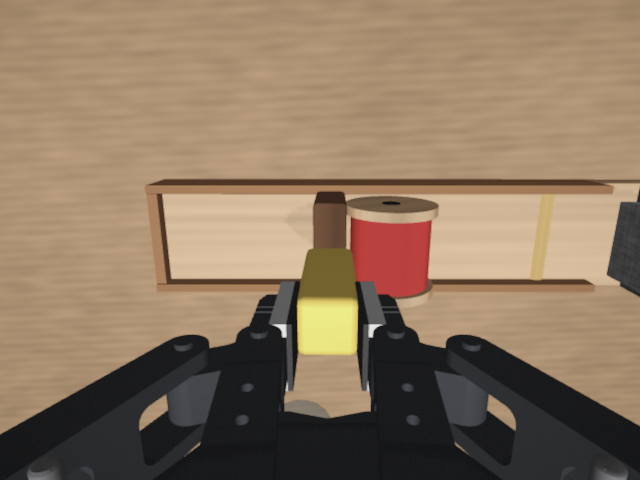

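```bash
for i in 1 2 3 4; do python3 -m jog '[[[0.1,3.5,0],[0,0,0]],[[0.3,7,0],[0,0,0]],[[0.4,10.5,0],[0,0,0]],[[0.6,14,0],[0,0,0]],[[0.8,18,0],[0,0,0]]]'; done;  python3 -c "
from h import *
st=bot.read_state();need(87.5,[599.6+.0436*(st['tool_pos'][1]+60),0,84],st)
img=bot.capture('wrist');cv2.imwrite('pics/w5.png',img[:,:,::-1])"
```

```text
clock: 8.52
tool_pos: [602.1, 4.7, 85.6]
eef_rot: [0.707, -0.015, 0.017, -0.707]
ft_force: [0.5, -0.1, -0.5]
finger_gap: 20.3
clock: 9.15
tool_pos: [602.9, 22.9, 85.6]
eef_rot: [0.707, -0.015, 0.017, -0.707]
ft_force: [0.5, -0.7, -1.0]
finger_gap: 20.9
clock: 9.78
tool_pos: [603.8, 41.1, 85.6]
eef_rot: [0.707, -0.015, 0.017, -0.707]
ft_force: [-0.6, -0.0, -0.8]
finger_gap: 20.8
clock: 10.4
tool_pos: [604.6, 59.3, 85.6]
eef_rot: [0.707, -0.015, 0.017, -0.707]
ft_force: [-0.6, 0.2, -1.4]
finger_gap: 20.9
head 87.5 turn [0.05 0.17 0.06] ('shift', array([  0.2, -59.3,  -1.6]))
head 267.5 turn [ 2.7000e-01 -7.0000e-02 -1.7994e+02] ('shift', array([  0.2, -59.3,  -1.6]))
```

View pics/w5.png

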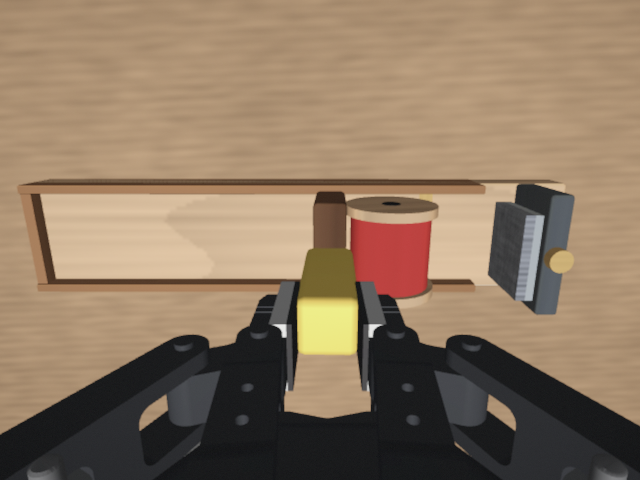

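```bash
python3 -c "
from h import *
st=bot.read_state();C=cam('wrist',st);img=cv2.imread('pics/w5.png');crop(img,470,170,590,320,5,'w5c.png')
o=np.array([602,29.4]);d=np.array([.0436,.999])
for p,z in(((495,203),20),((489,277),20),((518,298),58)):
    q=onz(C,p,z);print(p,q.round(1),(q[:2]-o)@d)
"
```

```text
(495, 203) [588.8 160.7  20. ] 130.62123448678847
(489, 277) [636.5 160.   20. ] 131.9972104382543
(518, 298) [634.  160.9  58. ] 132.78819689790964
```

View pics/w5c.png

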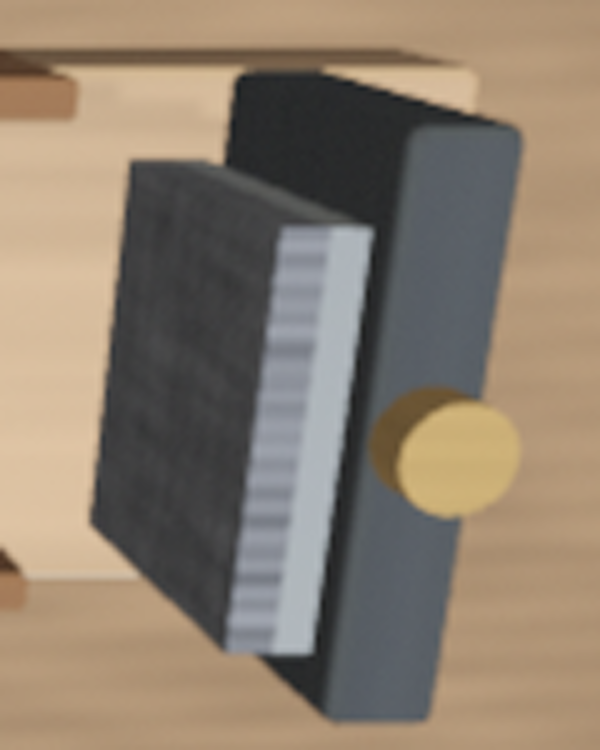

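```bash
for i in 1 2 3 4 ; do python3 -m jog '[[[0.1,2,0],[0,0,0]],[[0.2,4,0],[0,0,0]],[[0.2,6,0],[0,0,0]],[[0.3,8,0],[0,0,0]]]'; done;  python3 -c "
from h import *
img=bot.capture('wrist');cv2.imwrite('pics/w6.png',img[:,:,::-1])"
```

```text
clock: 10.95
tool_pos: [604.9, 68.0, 85.6]
eef_rot: [0.707, -0.015, 0.017, -0.707]
ft_force: [-0.1, 0.6, -0.1]
finger_gap: 20.5
clock: 11.45
tool_pos: [605.3, 75.2, 85.9]
eef_rot: [0.708, -0.015, 0.017, -0.706]
ft_force: [-0.5, -2.6, -0.1]
finger_gap: 20.3
clock: 11.95
tool_pos: [605.5, 83.7, 85.7]
eef_rot: [0.707, -0.015, 0.017, -0.706]
ft_force: [-0.1, 0.2, -1.0]
finger_gap: 20.4
clock: 12.45
tool_pos: [605.8, 91.9, 85.7]
eef_rot: [0.707, -0.015, 0.017, -0.706]
ft_force: [0.1, -0.9, -0.7]
finger_gap: 20.8
```

View pics/w6.png

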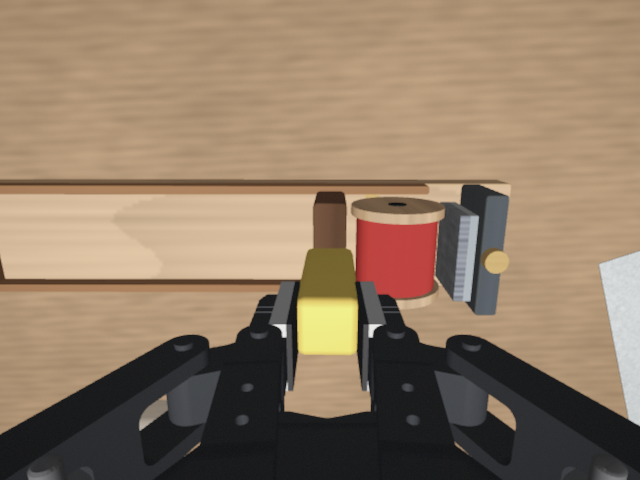

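```bash
python3 -m jog '[[[0,1,0],[0,0,0]],[[0.1,2,0],[0,0,0]],[[0.1,3,0],[0,0,0]]]'; for i in 1 2 3; do python3 -m jog '[[[0,0.6,0],[0,0,0]],[[0,1,0],[0,0,0]]]';done
```

```text
clock: 12.88
tool_pos: [605.9, 95.2, 85.7]
eef_rot: [0.707, -0.015, 0.017, -0.707]
ft_force: [0.4, -0.6, -1.7]
finger_gap: 20.7
clock: 13.12
tool_pos: [605.9, 96.2, 85.7]
eef_rot: [0.707, -0.015, 0.017, -0.707]
ft_force: [0.5, -0.9, -0.8]
finger_gap: 20.8
clock: 13.38
tool_pos: [605.9, 97.2, 85.7]
eef_rot: [0.707, -0.015, 0.017, -0.707]
ft_force: [0.0, 0.2, -1.8]
finger_gap: 20.6
clock: 13.62
tool_pos: [605.9, 98.3, 85.7]
eef_rot: [0.707, -0.015, 0.017, -0.707]
ft_force: [0.3, -0.8, -0.5]
finger_gap: 20.9
```

```bash
for i in 1 2 3; do python3 -m jog '[[[0,0.5,0],[0,0,0]],[[0,0.5,0],[0,0,0]]]'|grep -E "tool|force";done; python3 -c "
from h import *
img=bot.capture('wrist');cv2.imwrite('pics/w7.png',img[170:320,290:530,::-1].repeat(3,0).repeat(3,1))"
```

```text
tool_pos: [605.9, 98.8, 85.7]
ft_force: [0.1, 0.5, -2.0]
tool_pos: [605.9, 99.0, 85.7]
ft_force: [-0.0, 0.1, -1.6]
tool_pos: [605.9, 99.2, 85.8]
ft_force: [0.1, -1.5, -0.8]
```

View pics/w7.png

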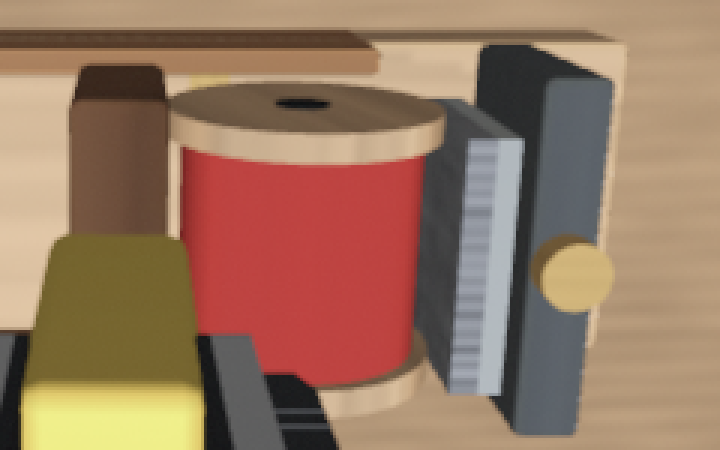

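```bash
for i in 1 2 3; do python3 -m jog '[[[0,0.8,0],[0,0,0]],[[0,0.8,0],[0,0,0]]]'|grep -E "tool|force";done
```

```text
tool_pos: [605.9, 99.5, 85.8]
ft_force: [0.3, -2.3, -0.3]
tool_pos: [606.0, 99.8, 85.8]
ft_force: [-0.0, -3.6, -1.2]
tool_pos: [606.0, 100.0, 85.8]
ft_force: [-0.3, -4.6, -0.7]
```

```bash
python3 -m jog '[[[0,0.7,0],[0,0,0]],[[0,0.7,0],[0,0,0]]]'|grep -E "tool|force|clock"; python3 -c "
from h import *
for i in range(3):
    bot.capture('wrist');s=bot.read_state();print(s['tool_pos'][1].round(2),s['ft_force'].round(1))"
```

```text
clock: 15.42
tool_pos: [605.9, 100.2, 85.9]
ft_force: [-1.0, -5.1, 0.2]
100.2 [-0.  -5.3  0.8]
100.21 [ 0.1 -4.5 -0.1]
100.19 [-1.1 -5.6 -0. ]
```

```bash
python3 -c "
from h import *
F=[]
for i in range(26):
    img=bot.capture('wrist');s=bot.read_state();F.append(s['ft_force'][1])
print(np.round(F,1),np.mean(F),s['clock'],s['tool_pos'],s['finger_gap'])
cv2.imwrite('pics/w8.png',img[:,:,::-1])"
```

```text
[-5.7 -5.4 -6.3 -4.6 -5.8 -4.6 -5.  -5.3 -5.5 -5.2 -5.2 -5.7 -4.9 -5.1
 -5.1 -5.4 -5.8 -4.8 -5.2 -4.9 -4.6 -5.4 -4.4 -4.9 -5.7 -4.9] -5.20308813542168 16.875 [605.94667198 100.18055484  85.85920902] 21.152198395563683
```

View pics/w8.png

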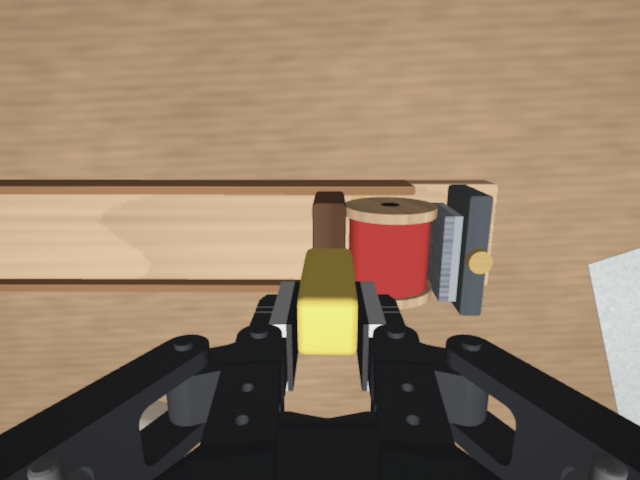

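```bash
python3 -m jog '[[[0,0,0],[0,0,0]],[[0,-0.4,0],[0,0,0]],[[0,-0.8,0],[0,0,0]],[[0,-1.2,0],[0,0,0]],[[0,-1.8,0],[0,0,0]]]';python3 -m jog '[[[0,-1,0],[0,0,0]],[[-0.1,-2,0],[0,0,0]],[[-0.2,-4,0],[0,0,0]],[[-0.4,-8,0],[0,0,0]],[[-0.5,-14,0],[0,0,0]]]';python3 -m jog '[[[-0.2,-6,0],[0,0,0]],[[-0.5,-12,0],[0,0,0]],[[-0.5,-12,20],[0,0,0]],[[-0.5,-12,45],[0,0,0]],[[-0.5,-12,75],[0,0,0]]]';python3 -m jog '[[[0,0,0],[0,0,0]],[[0,0,0],[0,0,0]]]'; python3 -c "
from h import *
st=bot.read_state();need(109.2,[497.4,-321.4,150],st)
img=bot.capture('wrist');cv2.imwrite('pics/w9.png',img[:,:,::-1])
np.save('st9.npy',st,allow_pickle=True)"
```

```text
clock: 17.5
tool_pos: [605.9, 99.4, 85.7]
eef_rot: [0.709, -0.015, 0.017, -0.705]
ft_force: [-0.6, 0.2, -1.0]
finger_gap: 20.4
clock: 18.12
tool_pos: [605.4, 85.3, 85.8]
eef_rot: [0.709, -0.015, 0.017, -0.705]
ft_force: [-0.1, 0.2, -1.0]
finger_gap: 20.7
clock: 18.75
tool_pos: [604.3, 72.9, 160.8]
eef_rot: [0.709, -0.015, 0.016, -0.705]
ft_force: [0.7, 0.3, -0.8]
finger_gap: 20.7
clock: 19.0
tool_pos: [604.0, 72.6, 159.7]
eef_rot: [0.709, -0.016, 0.016, -0.705]
ft_force: [0.1, -0.5, -1.8]
finger_gap: 20.7
head 109.2 turn [ 0.25  0.07 21.79] ('shift', array([-106.6, -394. ,   -9.7]))
head 289.2 turn [ 9.0000e-02 -3.5000e-01 -1.5821e+02] ('shift', array([-106.6, -394. ,   -9.7]))
```

View pics/w9.png

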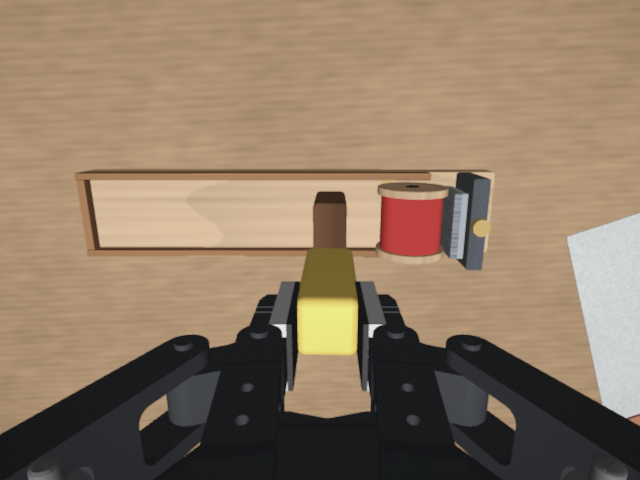

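```bash
python3 -m jog '[[[-8,-30,0],[0,0,2]],[[-21,-78,0],[0,0,4]],[[-34,-126,0],[0,0,7]],[[-47,-174,0],[0,0,10]],[[-60,-222,0],[0,0,13]]]';python3 -m jog '[[[-13,-48,0],[0,0,2]],[[-26,-96,0],[0,0,4]],[[-38,-140,0],[0,0,7]],[[-46,-170,0],[0,0,9]],[[-46,-170,0],[0,0,9]]]';python3 -m jog '[[[0,0,0],[0,0,0]],[[0,0,0],[0,0,0]]]'; python3 -c "
from h import *
st=bot.read_state();need(109.2,[495.4,-319.4,120],st)
img=bot.capture('wrist');cv2.imwrite('pics/w10.png',img[:,:,::-1])
np.save('st10.npy',st,allow_pickle=True)"
```

```text
clock: 19.68
tool_pos: [541.9, -150.3, 156.8]
eef_rot: [0.705, 0.064, -0.066, -0.703]
ft_force: [-0.0, 0.2, -0.6]
finger_gap: 20.7
clock: 20.3
tool_pos: [494.1, -321.8, 154.3]
eef_rot: [0.697, 0.117, -0.121, -0.697]
ft_force: [0.7, 0.5, -0.5]
finger_gap: 20.5
clock: 20.55
tool_pos: [493.9, -320.6, 153.3]
eef_rot: [-0.697, -0.116, 0.121, 0.697]
ft_force: [0.7, -0.7, -0.2]
finger_gap: 20.7
head 109.2 turn [ 0.03 -0.4  -0.17] ('shift', array([  1.5,   1.2, -33.3]))
head 289.2 turn [6.3000e-01 4.0000e-02 1.7983e+02] ('shift', array([  1.5,   1.2, -33.3]))
```

View pics/w10.png

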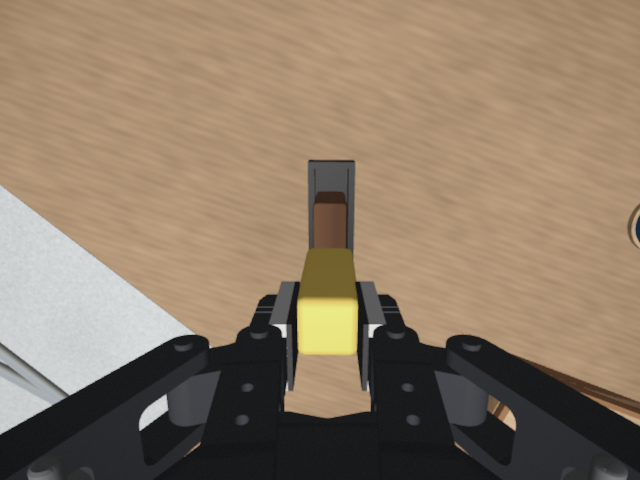

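```bash
python3 -m jog '[[[1.5,1,-25],[0,-0.4,-0.2]],[[1.5,1,-50],[0,-0.4,-0.2]],[[1.5,1,-72],[0,-0.4,-0.2]],[[1.5,1,-74],[0,-0.4,-0.2]],[[1.5,1,-74],[0,-0.4,-0.2]]]'; python3 -m jog '[[[0,0,0],[0,0,0]],[[0,0,0],[0,0,0]]]'; python3 -c "
from h import *
st=bot.read_state();need(109.2,[495.4,-319.4,55],st)
img=bot.capture('wrist');cv2.imwrite('pics/w11.png',img[:,:,::-1])
"
```

```text
clock: 21.22
tool_pos: [496.1, -319.3, 80.4]
eef_rot: [0.698, 0.118, -0.118, -0.697]
ft_force: [-0.1, 0.6, -0.5]
finger_gap: 20.6
clock: 21.48
tool_pos: [496.9, -319.9, 81.9]
eef_rot: [0.698, 0.119, -0.117, -0.696]
ft_force: [0.3, 0.6, -1.1]
finger_gap: 20.8
head 109.2 turn [ 0.17  0.18 -0.04] ('shift', array([ -1.5,   0.5, -26.9]))
head 289.2 turn [ -0.28   0.27 179.96] ('shift', array([ -1.5,   0.5, -26.9]))
```

View pics/w11.png

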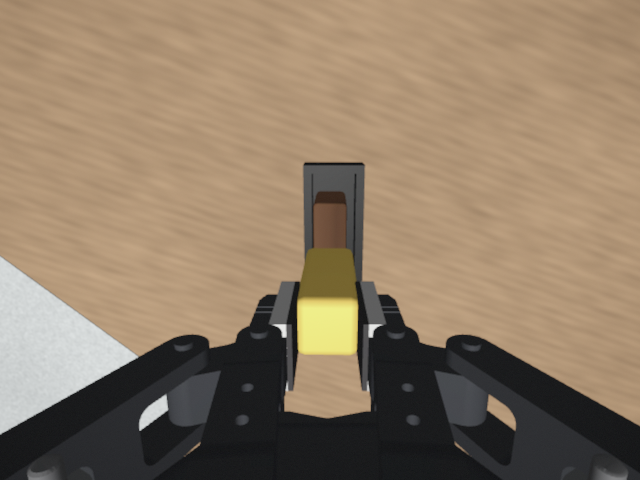

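```bash
python3 -m jog '[[[-1.7,1.2,0],[0.2,0.2,0]],[[-1.7,1.2,-6],[0.2,0.2,0]],[[-1.7,1.2,-12],[0.2,0.2,0]],[[-1.7,1.2,-18],[0.2,0.2,0]],[[-1.7,1.2,-24],[0.2,0.2,0]]]'; python3 -m jog '[[[0,0,0],[0,0,0]],[[0,0,0],[0,0,0]]]'
```

```text
clock: 22.15
tool_pos: [494.7, -318.4, 56.7]
eef_rot: [-0.697, -0.118, 0.119, 0.698]
ft_force: [-0.1, -0.0, -0.8]
finger_gap: 21.0
clock: 22.4
tool_pos: [494.7, -318.4, 56.6]
eef_rot: [-0.697, -0.118, 0.119, 0.698]
ft_force: [0.3, -0.3, 1.3]
finger_gap: 20.7
```

```bash
for i in 1 2; do python3 -m jog '[[[0,0,-1],[0,0,0]],[[0,0,-1.2],[0,0,0]]]'; done;  python3 -c "
from h import *
F=[]
for i in range(4):
    img=bot.capture('wrist');s=bot.read_state();F.append(s['ft_force'].round(1))
print(F,s['tool_pos']);cv2.imwrite('pics/w12.png',img[:,:,::-1])"
```

```text
clock: 22.65
tool_pos: [494.9, -318.4, 55.7]
eef_rot: [-0.697, -0.118, 0.118, 0.698]
ft_force: [-1.0, 0.9, -2.0]
finger_gap: 20.8
clock: 22.9
tool_pos: [494.9, -318.5, 54.4]
eef_rot: [-0.697, -0.118, 0.118, 0.698]
ft_force: [-0.2, -0.1, -0.2]
finger_gap: 20.5
[array([ 0.2,  0.5, -1.5]), array([-0.9,  0.2, -0.5]), array([ 0.5, -0.5, -1.2]), array([-0.3,  0.7, -0.9])] [ 494.8710741  -318.47154048   54.47234938]
```

View pics/w12.png

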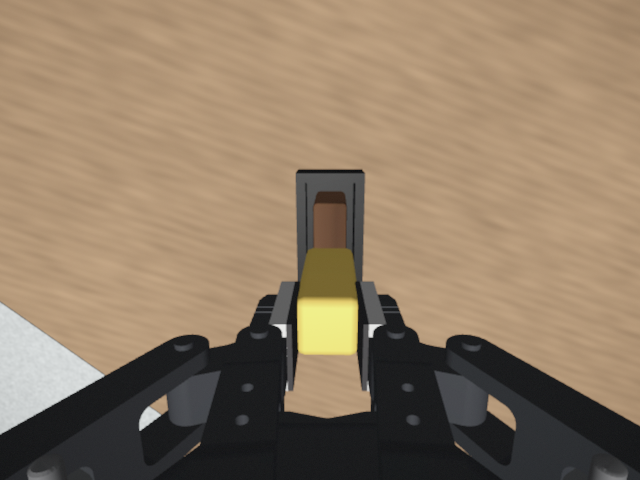

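Centred in the tray and inside it; I'll lower until the floor is felt.

```bash
for i in 1 2; do python3 -m jog '[[[0,0,-0.6],[0,0,0]],[[0,0,-0.6],[0,0,0]]]'|grep -E "tool|force"; done
```

```text
tool_pos: [494.9, -318.5, 54.3]
ft_force: [0.1, 0.4, 1.5]
tool_pos: [494.9, -318.6, 54.2]
ft_force: [-1.4, 0.7, 3.6]
```

```bash
python3 -m jog '[[[0,0,0],[0,0,0]],[[0,0,0],[0,0,0]],[[0,0,0],[0,0,0]],[[0,0,0],[0,0,0]]]' 1; python3 -c "
from h import *
img=bot.capture('wrist');cv2.imwrite('pics/w13.png',img[:,:,::-1]);need(109.2)"
```

```text
clock: 24.1
tool_pos: [494.9, -318.6, 54.0]
eef_rot: [-0.697, -0.118, 0.118, 0.697]
ft_force: [1.1, 0.1, -0.1]
finger_gap: 85.6
head 109.2 turn [-0.05 -0.05 -0.04] 
head 289.2 turn [ 8.0000e-02 -7.0000e-02  1.7996e+02]
```

View pics/w13.png

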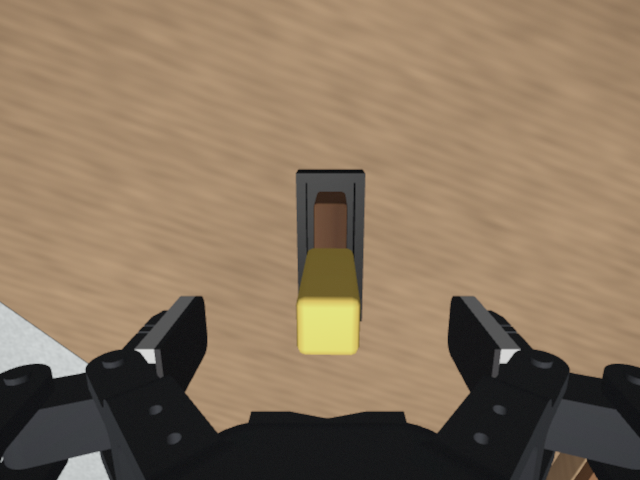

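Released and upright. Raise straight up, then back away toward the robot and check.

```bash
python3 -m jog '[[[0,0,20],[0,0,0]],[[0,0,55],[0,0,0]],[[0,0,95],[0,0,0]],[[0,0,130],[0,0,0]],[[0,0,150],[0,0,0]]]'; python3 -m jog '[[[-20,5,5],[0,0,0]],[[-60,10,5],[0,0,0]],[[-100,15,5],[0,0,0]],[[-120,20,5],[0,0,0]],[[-120,20,5],[0,0,0]]]'; python3 -m jog '[[[0,0,0],[0,0,0]],[[0,0,0],[0,0,0]],[[0,0,0],[0,0,0]]]'; python3 -c "
from h import *
for n in('scene','top','wrist'):cv2.imwrite(f'pics/{n}9.png',bot.capture(n)[:,:,::-1])
t=cv2.imread('pics/top9.png');crop(t,235,195,395,255,5,'t_track9.png')
s=cv2.imread('pics/scene9.png');crop(s,250,210,435,315,4,'s_track9.png')"
```

```text
clock: 24.78
tool_pos: [495.7, -319.2, 206.8]
eef_rot: [0.698, 0.119, -0.118, -0.696]
ft_force: [0.2, -0.0, -0.6]
finger_gap: 85.5
clock: 25.4
tool_pos: [375.0, -299.2, 212.4]
eef_rot: [0.698, 0.119, -0.117, -0.696]
ft_force: [0.2, -0.3, -0.0]
finger_gap: 85.4
clock: 25.78
tool_pos: [375.6, -299.2, 212.2]
eef_rot: [0.698, 0.119, -0.117, -0.696]
ft_force: [-0.2, -0.7, 0.3]
finger_gap: 85.4
```

View pics/scene9.png

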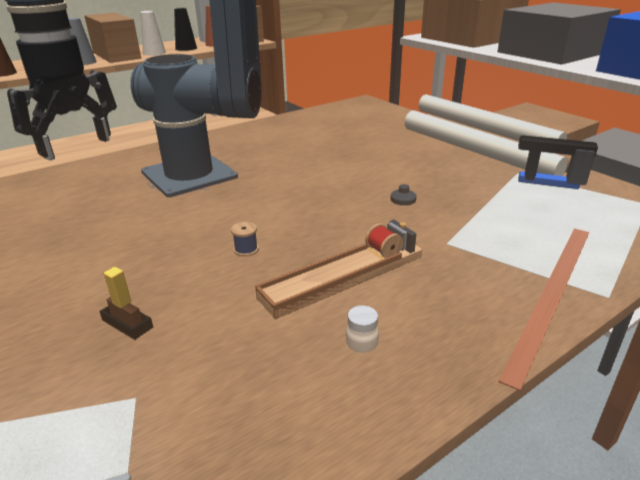

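View pics/t_track9.png

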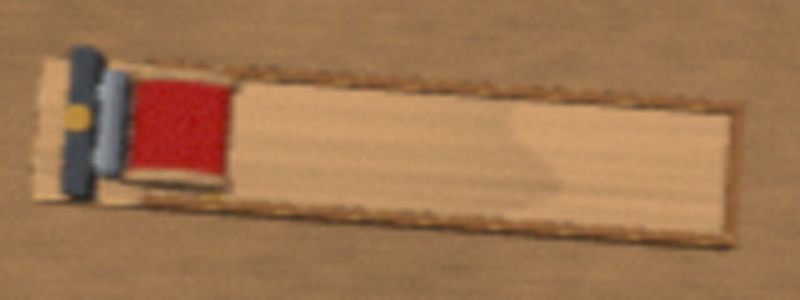

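View pics/s_track9.png

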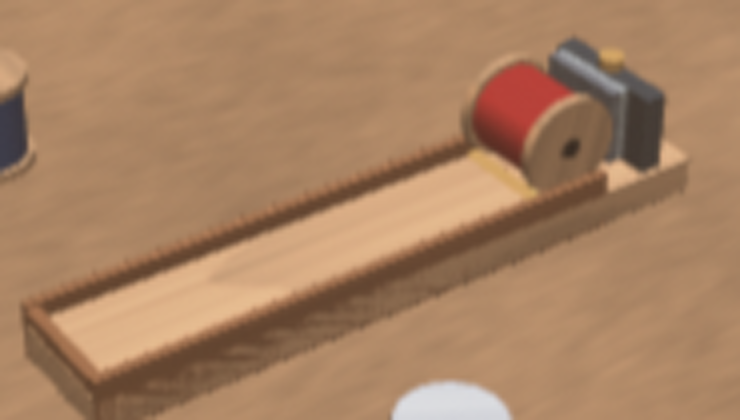

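View pics/top9.png

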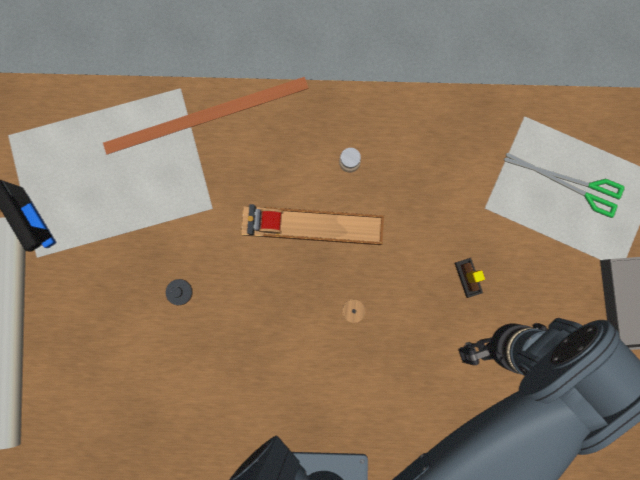

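```bash
python3 -c "
from rig import bot
print(bot.finish_job())"
```

```text
the job is handed in; nothing more can be done
None
```

I took the paddle from its stand and rolled the red reel along the track with the blade, over the ridge and up to the felt pad. I held it there at about 5.2 N on average, with readings of 4.4 to 6.3 N, for roughly 1.5 s. I then backed off slowly, stood the paddle upright in the middle of its tray, let go and moved the arm clear. The job was handed in at about 26 s of the 61 s allowed.

- **Final pictures:** The reel lies at rest past the ridge, next to the pad, and the paddle stands upright in its tray. The blue reel, jar and weight are where they started, and the gripper is open and touching nothing.
- **Disagreement:** The camera estimates of the pad's face differed, about 125 mm along the track from the top view and about 131 mm from the wrist view. I therefore found it by touch; the tool met resistance at about y = 99 mm.
- **Not measured:** I did not measure the exact gap between the released reel and the pad. The last pictures show it at most a few millimetres from the pad.

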